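# Sort the paint table and snap the pigment tub shut

## Task

Tidy up after the pouring session: stand both pigment jars (yellow and purple) upright in the round orange tub, lay the lime spatula flat in the wooden tool tray, and stand the empty drink can upright in the green recycling bin. Snap the blue lid fully home on the tub once both jars are inside, and leave the two plastic paint cups where they are.

Things in the scene. Friction and masses are not known exactly. Their poses are not given: they have to be found in the camera images.
- tub: round orange open tub, fixed; outer diameter 130 mm, inner 124 (116 at the mouth), rim 60 mm above the table, inner floor 4 mm. Origin: centre of its underside; z up. Four small blue sprung nubs stick out 6 mm from its outside wall, centred 46 mm up; the lid's edge must be pushed down past them
- lid: round blue snap lid, 148 mm wide, about 70 g, lying skirt down; origin: centre of its lower edge. Flat top at 25.5 mm; round white knob, 30 mm wide, from there to 50 mm. Centred over the tub (within 4 mm) it stops on the nubs 12 mm too high; a level push down of 10 to 20 N snaps it past them until it rests on the rim, its origin 37.5 mm above the tub's. Any yaw
- jar_yellow: small yellow pigment jar with screw cap, loose, upright; diameter 38 mm, height 44 mm, about 60 g; origin: centre of its underside
- jar_purple: small purple pigment jar with screw cap, loose, upright; same size as the yellow one; origin: centre of its underside
- can: empty orange drink can, loose, upright; diameter 53 mm, height 134 mm, about 30 g; origin: centre of its underside
- spatula: lime green silicone spatula lying flat, loose; 176 mm long along its own y axis, 8 mm thick; blade (38 mm wide) at the -y end, from y = -88 to -31 mm, handle (round, 9 mm thick) from there to y = +88 mm; origin: underside, at the middle of its length, where there is handle; about 30 g
- recycling_bin: green square open bin, fixed; 130 x 130 mm outside, 120 mm inside, walls 80 mm high, inner floor 5 mm above the table; origin: centre of its underside, sides along its x and y axes
- tool_tray: shallow wooden tray with cork floor, fixed; 120 mm along its x axis, 240 mm along its y axis, walls 4 mm thick and 30 mm high, inner floor 4 mm above the table; origin: centre of its underside
- cup_pink: bystander: clear plastic cup with pink paint, 90 mm wide, 120 mm high, loose; origin: centre of its underside; not to be disturbed
- cup_lilac: bystander: clear plastic cup with lilac paint, 86 mm wide, 100 mm high, loose; origin: centre of its underside; not to be disturbed

How it is judged:
By the outcome, as a careful person would: the job done as asked, in the order asked, and still so for the second after the job is handed in, with the robot touching nothing.
It also fails if it takes over 144 s, if anything falls off the work surface, if the arm or the gripper's body presses on something with over 40 N, if the wrist force passes 120 N, or if a joint passes its speed limit or range.

## Robot

A 6-joint arm with a two-finger parallel gripper is mounted at the origin on the work surface; the furniture and walls round the work are solid. World frame = base frame: x ahead of the robot, y to its left, z up, the work surface at z = 0. Lengths are in mm, angles in rad, forces in N, time in s.
With the tool pointing down it reaches from about 275 to 725 mm from the base axis. Payload 15.9 kg.
Tool frame: the origin (TCP) lies on the centre line of the jaws, within the pads' length; the fingertips stand 22 mm ahead of it and the grasp point (between the pads) lies 3 mm ahead of it; z points along the fingers, y is the line along which they close (so a half turn about z gives the same grasp; the last joint's range is limited). The gripper opens to 85 mm and grips with 20 to 120 N. Pads are 22 mm wide; open, the fingers measure 114 mm over their backs; the gripper's body (76 mm by 85 mm) begins 54 mm behind the grasp point. The pads swing forward as they close: fully open they stand 13 mm farther back than shut.
Start: joints at [0, 0.213, -0.034, 1.323, 0, 1.571], TCP at [499.985, -0, 253.306] pointing down, gripper open.
Joint ranges: [-2.98, 2.98], [-0.74, 1.72], [-1.14, 1.35], [-2.1, 2.04], [-1.57, 1.44], [-3.14, 3.14]. Speed limits (rad/s): [1.89, 1.89, 2.39, 2.57, 3.14, 3.14].

## Interface

Orientations are given as a unit quaternion [x, y, z, w].
In Python, from rig import read_state, read_camera, hand_in gives the robot as it stands.
- The arm moves only by the tool play_rows, never from a script. Its argument "plan" is a list of rows, each a list of 7 numbers: the turn, a rotation vector about the tool's x, y, z each as a share of pi/2 rad, from -1 to 1, then the shift along the tool's x, y, z each as a share of 0.2 m, from -1 to 1, then the finger opening in mm, from 0 to 85.4. A call has exactly 10 rows; each row is the pose to reach, as a shift and turn from the pose commanded when the call began, along the tool's axes at that moment; what a row does not reach only later rows make up. A row lasts 1/10 s, in which the tool goes at most 50 mm and 8.59 degrees, less where a joint would pass 70% of its speed; a pose out of reach is approached as far as the arm can. A call with a number of a shift or a turn outside -1 to 1 is refused whole. A call with a gripper value outside its range is refused whole. The fingers move at their own pace and stop on an object; "newtons" is the grip in N (left out, the last holds). Time passes only in rows, so rows that repeat a pose let the fingers close, or fill a call up. It gives the time, the measured TCP pose, the force, the opening and the grip force at its end, in the units of the state.
- read_state(): the state, without advancing time (a new reading comes with each control period).
- read_camera(name): name is "scene" or "side" or "wrist"; returns a dict with "img" (480x640x3 uint8, red, green, blue), "vertical_fov" (degrees; the focal length in pixels is half the picture's height over the tangent of half this angle, whatever the lens; pixels are square), "cx", "cy" (the principal point, pixels), "extrinsics" (4x4, takes a point from world to camera coordinates). Camera axes: x right, y up, looking along -z (the intrinsics and any distortion apply to the point x, -y, -z); pixel columns grow to the right and rows downward; lengths in mm; the calibration is good to about 2 mm. The wrist camera is an equidistant fisheye: a pixel r from the principal point sees the ray r / f radians off the axis. A picture is of the moment at which its call begins. There is no depth.
- hand_in(): hands the job in; it is judged then, once.
The state is a dict: "t": time; "joint_positions": joint angles; "dq": joint speeds; "tau": joint torques, N m; "eef_pos": TCP position; "tool_rot": TCP orientation; "force": force on the tool from outside, world axes, zero at the start; "wrist_torque": the same for the moment, N m; "gripper_width": finger opening in mm; "grasp_force": force on a finger pad.
Only numpy, scipy, OpenCV 4.12 (cv2) and the standard library are available. Lean on these libraries where they do the work, as an engineer would, in place of code of your own. Each camera call takes 0.05 s, during which the arm holds its last target. There are 200 camera calls.

## Working session

There is one attempt and no reset: what is moved stays moved. The work goes in short steps, Python scripts to look and compute and a tool call to move; the robot and the scene stay as the last step left them, time stands still between calls to the robot, and variables do not carry over. Pictures are saved under pics/ and viewed, at most 14 in all, crops included, and the job is handed in when it is done.

Besides the shell and the picture viewer there is one more tool, called after "Request:" by a JSON object that holds its "method" and its "body", one argument or row to a line. play_rows: Moves the arm, as the interface text tells. Its arguments: {"type":"object","properties":{"plan":{"type":"array"},"newtons":{"type":"number"}},"required":["plan"]}

```bash
mkdir -p pics; ls
cat > h.py <<'E'
import numpy as np, cv2
from rig import read_state, read_camera, hand_in
from scipy.spatial.transform import Rotation as R
def snap(n,f):
    c=read_camera(n); cv2.imwrite('pics/'+f,c['img'][:,:,::-1]); np.save('pics/'+f[:-4]+'.npy',c,allow_pickle=True); return c
def load(f): return np.load('pics/'+f+'.npy',allow_pickle=True).item()
def ray(c,u,v,wrist=False):
    f=c['img'].shape[0]/2/np.tan(np.radians(c['vertical_fov'])/2)
    x,y=(u-c['cx']),(v-c['cy'])
    if wrist:
        r=np.hypot(x,y)+1e-9; a=r/f; d=np.array([np.sin(a)*x/r,-np.sin(a)*y/r,-np.cos(a)])
    else: d=np.array([x/f,-y/f,-1.])
    E=np.array(c['extrinsics']); Rm=E[:3,:3]; o=-Rm.T@E[:3,3]; d=Rm.T@d
    return o,d/np.linalg.norm(d)
def onz(c,u,v,z,wrist=False):
    o,d=ray(c,u,v,wrist); return o+d*(z-o[2])/d[2]
def proj(c,p,wrist=False):
    E=np.array(c['extrinsics']); q=E[:3,:3]@p+E[:3,3]; f=c['img'].shape[0]/2/np.tan(np.radians(c['vertical_fov'])/2)
    x,y,z=q[0],-q[1],-q[2]
    if wrist:
        r=np.hypot(x,y)+1e-9; a=np.arctan2(r,z); return np.array([c['cx']+f*a*x/r,c['cy']+f*a*y/r])
    return np.array([c['cx']+f*x/z,c['cy']+f*y/z])
def tri(rs):
    A=np.zeros((3,3));b=np.zeros(3)
    for o,d in rs:
        P=np.eye(3)-np.outer(d,d);A+=P;b+=P@o
    p=np.linalg.solve(A,b); return p,[np.linalg.norm((np.eye(3)-np.outer(d,d))@(p-o)) for o,d in rs]
E
python3 - <<'E'
from h import *
s=read_state(); print({k:np.round(s[k],3) for k in s})
for n in ['scene','side','wrist']:
    c=snap(n,n+'0.png'); print(n,c['vertical_fov'],c['cx'],c['cy'],c.keys()); print(np.round(c['extrinsics'],3).tolist(), np.round(ray(c,c['cx'],c['cy'])[0]))
E
```

```text
pics
{'t': np.float64(0.0), 'joint_positions': array([-0.   ,  0.213, -0.035,  1.324,  0.   ,  1.571]), 'dq': array([ 0.   , -0.   ,  0.001, -0.001, -0.001, -0.   ]), 'tau': array([-1.0000e-03, -6.8618e+01,  4.8713e+01,  1.8000e-02, -0.0000e+00,
       -0.0000e+00]), 'eef_pos': array([499.68,  -0.  , 252.83]), 'tool_rot': array([ 0.707,  0.707, -0.   , -0.   ]), 'force': array([ 0.004, -0.41 ,  0.144]), 'wrist_torque': array([-0.023, -0.035, -0.004]), 'grasp_force': np.float64(0.0), 'gripper_width': np.float64(85.489)}
scene 47.789753981858794 314.27762127633616 243.28474633486707 dict_keys(['img', 'vertical_fov', 'cx', 'cy', 'extrinsics'])
[[0.829, -0.558, 0.024, -463.362], [0.302, 0.484, 0.821, -124.153], [-0.47, -0.674, 0.57, -1433.006], [0.0, 0.0, 0.0, 1.0]] [ -252. -1165.   929.]
side 44.147017613091705 325.46568466090923 230.83364464880702 dict_keys(['img', 'vertical_fov', 'cx', 'cy', 'extrinsics'])
[[-0.964, -0.265, 0.004, 477.391], [0.136, -0.484, 0.865, -140.78], [-0.227, 0.834, 0.502, -1289.415], [0.0, 0.0, 0.0, 1.0]] [ 187. 1134.  768.]
wrist 65.70646984690485 322.46527004521226 238.08703557240187 dict_keys(['img', 'vertical_fov', 'cx', 'cy', 'extrinsics'])
[[1.0, 0.0, -0.002, -499.203], [-0.001, 0.96, -0.279, 37.668], [0.002, 0.279, 0.96, -380.796], [0.0, 0.0, 0.0, 1.0]] [500.  70. 375.]
```

View pics/scene0.png

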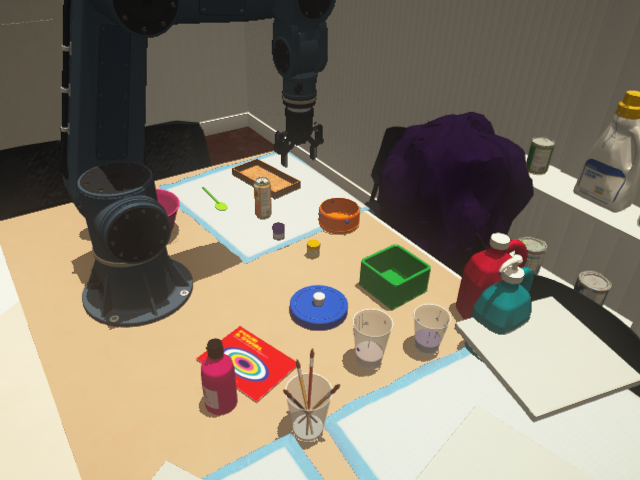

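View pics/side0.png

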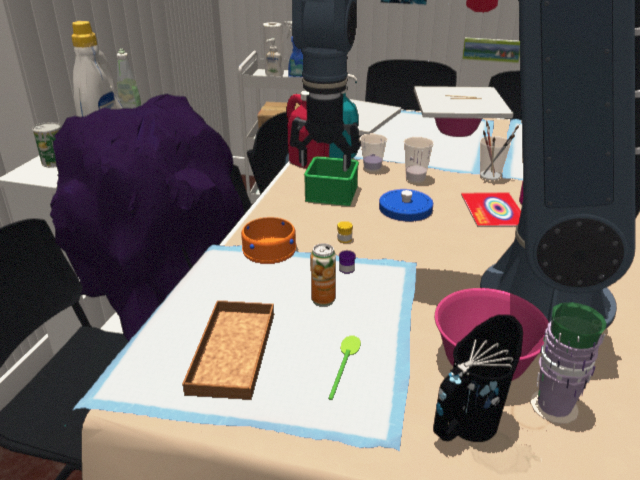

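View pics/wrist0.png

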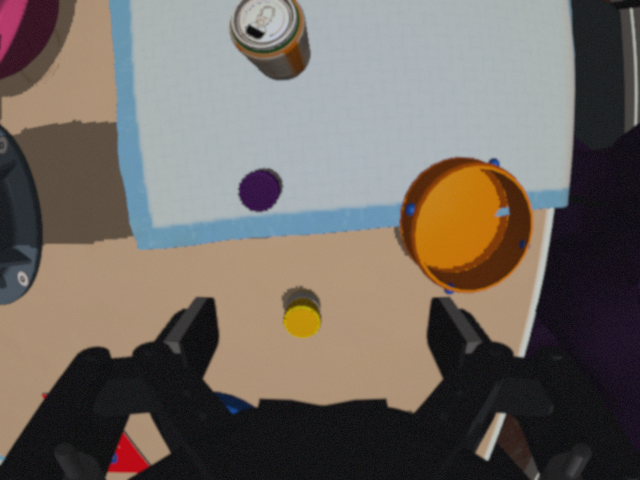

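Scene view: tub (339,215), lid knob (319,298), yellow jar (314,248), purple jar (278,231), can (263,197), spatula (213,198), bin (395,275), tray (266,178), cups (370,340) and (430,328). The side view shows the same layout: tray (232,348), spatula (343,365), can (323,275), tub (268,240), bin (332,180), lid (406,205). The wrist view has the yellow jar at (302,320), purple at (260,190), can at (267,25) and tub at (466,225).

```bash
cat > m.py <<'E'
from h import *
def mask(c,lo,hi,roi):
    h=cv2.cvtColor(c['img'],cv2.COLOR_RGB2HSV); m=cv2.inRange(h,np.array(lo),np.array(hi)); x0,y0,x1,y1=roi
    k=np.zeros_like(m); k[y0:y1,x0:x1]=m[y0:y1,x0:x1]; n,l,st,ce=cv2.connectedComponentsWithStats(k)
    if n<2: return k
    i=1+st[1:,4].argmax(); return (l==i).astype('uint8')*255
def cen(m):
    y,x=np.nonzero(m); return np.array([x.mean(),y.mean()]),len(x),(x.min(),y.min(),x.max(),y.max())
def hull(m):
    cs,_=cv2.findContours(m,cv2.RETR_EXTERNAL,cv2.CHAIN_APPROX_NONE); return cv2.convexHull(max(cs,key=cv2.contourArea))
def quad(m,n=4):
    h=hull(m)
    for e in np.arange(1,40,.5):
        a=cv2.approxPolyDP(h,e,True)
        if len(a)<=n: return a[:,0]
E
python3 - <<'E'
from m import *
S,D,W=load('scene0'),load('side0'),load('wrist0')
def tw(name,a,b,ha=None):
    print(name,[ (x[0].round(1).tolist(),x[1],x[2]) for x in (a,b)])
ob={'yel':((20,120,60),(32,255,255),(295,235,330,262),(330,215,360,245),(270,290,340,350)),
'pur':((118,70,20),(150,255,255),(265,218,292,245),(335,245,362,278),(225,160,295,220)),
'lid':((105,120,40),(122,255,255),(280,275,360,335),(370,185,445,225),None),
'tub':((5,150,60),(19,255,255),(312,192,370,240),(235,212,305,268),(390,150,545,300)),
'bin':((50,100,20),(75,255,255),(350,235,440,310),(295,150,368,210),None),
'spat':((33,100,60),(48,255,255),(190,175,240,220),(320,325,370,405),None),
'cork':((5,60,60),(22,220,255),(225,150,305,205),(180,295,280,400),None)}
for k,(lo,hi,a,b,w) in ob.items():
    ms=[mask(S,lo,hi,a),mask(D,lo,hi,b)]+([mask(W,lo,hi,w)] if w else [])
    cs=[cen(m) for m in ms]
    print(k,[(c[0].round(1).tolist(),c[1],tuple(int(v) for v in c[2])) for c in cs])
    rs=[ray(S,*cs[0][0]),ray(D,*cs[1][0])]
    if w: rs.append(ray(W,*cs[2][0],True))
    p,e=tri(rs); print('   tri',p.round(1),np.round(e,1))
    if k in('bin','cork'): print(quad(ms[0],6).tolist(),quad(ms[1],6).tolist())
    if k=='spat':
        for m,c in zip(ms,(S,D)):
            y,x=np.nonzero(m); i=[y.argmin(),y.argmax(),x.argmin(),x.argmax()]; print([(x[j],y[j]) for j in i],[onz(c,x[j],y[j],5)[:2].round(1).tolist() for j in i])
# composite crops
def cr(c,r,s): x0,y0,x1,y1=r; return cv2.resize(c['img'][y0:y1,x0:x1,::-1],(s,s),interpolation=cv2.INTER_CUBIC)
g=[cr(S,(225,145,305,205),390),cr(D,(170,290,290,410),390),]
g2=[cr(S,(350,235,440,315),390),cr(D,(290,140,370,210),390)]
cv2.imwrite('pics/c1.png',cv2.resize(np.vstack([np.hstack(g),np.hstack(g2)]),(600,600)))
E
```

```text
yel [([312.9, 242.8], 91, (307, 239, 319, 248)), ([344.5, 227.4], 186, (337, 221, 352, 234)), ([301.8, 318.4], 1204, (283, 298, 320, 338))]
   tri [ 477.8 -110.4   39.4] [2.2 3.5 2.2]
pur [([277.3, 227.8], 6, (275, 227, 279, 228)), ([346.7, 258.1], 202, (339, 251, 354, 265)), ([259.2, 190.2], 1272, (239, 170, 279, 210))]
   tri [438.9  19.6  33.8] [2.  1.1 2.2]
lid [([318.5, 304.9], 1580, (290, 285, 346, 323)), ([405.7, 205.6], 1223, (380, 190, 432, 220))]
   tri [ 355.6 -315.6   12.7] [3.2 3.2]
tub [([338.8, 215.4], 1220, (318, 198, 359, 233)), ([268.3, 239.9], 2006, (242, 218, 295, 262)), ([466.2, 224.3], 13452, (400, 158, 532, 292))]
   tri [642.8 -14.2  29.6] [1.  1.1 1.8]
bin [([397.8, 274.5], 2587, (362, 245, 429, 308)), ([330.4, 180.8], 2163, (304, 157, 358, 205))]
   tri [ 581.7 -356.3   41.8] [4.7 4.7]
[[399, 245], [429, 270], [426, 290], [391, 308], [369, 291], [362, 259]] [[314, 157], [358, 162], [356, 187], [348, 205], [306, 200], [304, 174]]
spat [([218.8, 203.6], 95, (202, 187, 227, 209)), ([350.3, 344.6], 281, (341, 336, 360, 354))]
   tri [368.1 281.4  10.1] [0.5 0.5]
[(np.int64(202), np.int64(187)), (np.int64(219), np.int64(209)), (np.int64(202), np.int64(187)), (np.int64(227), np.int64(207))] [[370.9, 422.3], [356.3, 257.4], [370.9, 422.3], [384.1, 255.1]]
[(np.int64(349), np.int64(336)), (np.int64(344), np.int64(354)), (np.int64(341), np.int64(343)), (np.int64(360), np.int64(342))] [[378.1, 251.4], [375.2, 304.4], [388.3, 275.7], [353.5, 263.0]]
cork [([265.8, 180.0], 1558, (232, 159, 300, 204)), ([229.8, 350.9], 6319, (182, 300, 273, 399))]
   tri [586.8 353.4   4. ] [0. 0.]
[[232, 168], [258, 159], [299, 180], [299, 187], [270, 204], [255, 204]] [[272, 303], [273, 315], [250, 399], [185, 395], [182, 383], [216, 302]]
```

View pics/c1.png

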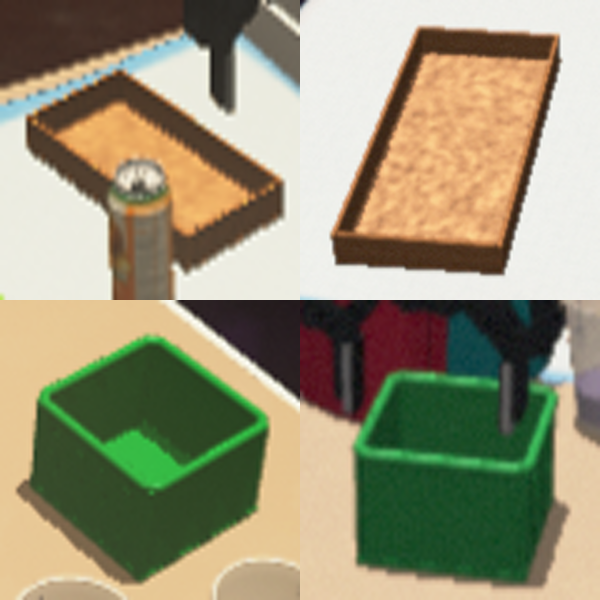

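The crop shows the tray and bin cleanly, with the top corners of both readable; in the scene view the can hides the tray's front corner. I'll triangulate those corners.

Run:
```python
from m import *
S,D,W=load('scene0'),load('side0'),load('wrist0')
def corners(name,s,d,z):
    P=[onz(S,*p,z)[:2] for p in s]; Q=[onz(D,*p,z)[:2] for p in d]
    T=[]
    for i,q in enumerate(Q):
        j=int(np.argmin([np.linalg.norm(p-q) for p in P]))
        t,e=tri([ray(S,*s[j]),ray(D,*d[i])]); T.append(t); print(name,q.round(1),P[j].round(1),'tri',t.round(1),np.round(e[0],1))
    T=np.array(T); print('centre',T.mean(0).round(1),'edges',[np.round([np.linalg.norm((T[i]-T[i-1])[:2]),np.degrees(np.arctan2(*(T[i]-T[i-1])[1::-1]))],1).tolist() for i in range(4)])
corners('bin',[(395.6,244.6),(430.4,268.3),(395,285.7),(361.4,261.7)],[(314,156.8),(358.5,159.1),(351.3,179.7),(305.5,176.9)],80)
corners('tray',[(257,159),(232.2,169),(300.5,181.6),(274.9,192.6)],[(217.2,301.2),(274,304.8),(252.8,387.2),(183.2,383.6)],30)
for n,z,uv in (('yel',44,(301.8,318.4)),('pur',44,(259.2,190.2)),('can',134,(266,22))): print(n,onz(W,*uv,z,True).round(1))
# lid knob white
for c,r in ((S,(305,285,335,310)),(D,(395,188,418,206))):
    m=mask(c,(0,0,150),(180,90,255),r); k=cen(m); print('knob',k[0],k[1],k[2],onz(c,*k[0],42).round(1))
# lid / spatula loosened handle
for c,r in ((S,(195,180,232,213)),(D,(322,328,368,405))):
    m=mask(c,(30,70,40),(65,255,255),r); y,x=np.nonzero(m); 
    print('spat',len(x),[(x[j],y[j],onz(c,x[j],y[j],5)[:2].round(0).tolist()) for j in (y.argmin(),y.argmax(),x.argmin(),x.argmax())])
    g=np.array([onz(c,a,b,4)[:2] for a,b in zip(x,y)]); v=np.linalg.svd(g-g.mean(0))[2][0]; pr=(g-g.mean(0))@v; print(v.round(3),[(g.mean(0)+v*t).round(1).tolist() for t in (pr.min(),pr.max())],np.ptp(pr).round(1))
# tub: rim fits from blue nubs n/a ; ellipse rim from hull in wrist
m=mask(W,(5,150,40),(19,255,255),(390,150,545,300)); g=np.array([onz(W,*p[0],60,True)[:2] for p in hull(m)]); print('tub hull at z60',g.min(0),g.max(0))
```

```text
bin [ 645.  -417.9] [ 641.6 -414.7] tri [ 643.  -414.5   80.5] 1.4
bin [ 515. -437.] [ 515.9 -419.7] tri [ 511.9 -424.1   85.3] 0.6
bin [ 503.2 -294. ] [ 506.7 -296.1] tri [ 504.9 -296.6   79.7] 1.5
bin [ 628.2 -277.3] [ 635.9 -284. ] tri [ 632.7 -284.6   78.7] 3.1
centre [ 573.1 -354.9   81.1] edges [[130.3, -85.4], [131.5, -175.8], [127.7, 93.1], [128.3, 5.4]]
tray [658.4 247. ] [660.  237.4] tri [661.9 241.9  26.5] 1.1
tray [541.8 227. ] [544.8 217.1] tri [545.5 221.2  26.5] 1.8
tray [499.1 454. ] [501.5 445.9] tri [502.1 450.2  26.9] 1.6
tray [617.1 478.1] [617.2 471.1] tri [619.1 475.5  27.4] 0.4
centre [582.1 347.2  26.8] edges [[237.5, -79.6], [118.2, -169.9], [233.1, 100.7], [119.8, 12.2]]
yel [ 478.5 -110.4   44. ]
pur [441.8  19.2  44. ]
can [462.9 145.7 134. ]
knob [318.68674699 295.6746988 ] 83 (np.int64(313), np.int64(292), np.int64(324), np.int64(299)) [ 360.1 -313.1   42. ]
knob [406.61764706 190.66666667] 102 (np.int64(395), np.int64(188), np.int64(417), np.int64(195)) [ 357.1 -345.4   42. ]
spat 144 [(np.int64(202), np.int64(187), [371.0, 422.0]), (np.int64(218), np.int64(209), [354.0, 259.0]), (np.int64(202), np.int64(187), [371.0, 422.0]), (np.int64(227), np.int64(206), [387.0, 261.0])]
[-0.018 -1.   ] [[373.7, 424.0], [370.5, 248.7]] 175.4
spat 515 [(np.int64(351), np.int64(335), [375.0, 247.0]), (np.int64(330), np.int64(399), [371.0, 421.0]), (np.int64(329), np.int64(395), [375.0, 413.0]), (np.int64(360), np.int64(341), [354.0, 260.0])]
[0.013 1.   ] [[369.9, 245.8], [372.2, 420.4]] 174.6
tub hull at z60 [568.42447699 -76.60497051] [705.28043319  52.38006026]
```

Request:
{"method": "play_rows", "body": {
  "plan": [
    [0,0,0,-0.1,-0.02,0.1,85],
    [0,0,0,-0.25,-0.045,0.23,85],
    [0,0,0,-0.4,-0.075,0.37,85],
    [0,0,0,-0.5,-0.095,0.47,85],
    [0,0,0,-0.55,-0.105,0.515,85],
    [0,0,0,-0.55,-0.105,0.515,85],
    [0,0,0,-0.55,-0.105,0.515,85],
    [0,0,0,-0.55,-0.105,0.515,85],
    [0,0,0,-0.55,-0.105,0.515,85],
    [0,0,0,-0.55,-0.105,0.515,85]
  ],
  "newtons": 25
}}

```text
t: 1.15
eef_pos: [479.4, -109.5, 150.8]
tool_rot: [0.707, 0.707, 0.0, 0.0]
force: [-0.3, -1.5, -0.4]
gripper_width: 85.1
grasp_force: 0.0
```

Run:
```python
from m import *
s=read_state(); print(s['t'],s['eef_pos'].round(1),s['tool_rot'].round(4))
V=snap('wrist','wrist1.png'); W=load('wrist0')
for n,lo,hi,r in (('yel',(20,120,60),(32,255,255),(200,200,460,400)),('pur',(118,70,20),(150,255,255),(0,0,639,220)),('tub',(5,150,40),(19,255,255),(390,0,639,300))):
    m=mask(V,lo,hi,r); k=cen(m); cv2.imwrite('pics/m_%s.png'%n,m); print(n,k[0],k[1],k[2],onz(V,*k[0],44,True).round(1))
    uv={'yel':(301.8,318.4),'pur':(259.2,190.2),'tub':(466.2,224.3)}[n]
    p,e=tri([ray(W,*uv,True),ray(V,*k[0],True)]); print(p.round(1),e)
```

```text
1.15 [ 479.4 -109.5  150.8] [7.068e-01 7.074e-01 2.000e-04 4.000e-04]
yel [320.66018018 247.50990991] 2775 (np.int64(291), np.int64(217), np.int64(349), np.int64(278)) [ 478.2 -112.2   44. ]
[ 478.  -114.7   36.1] [np.float64(0.08545292927618975), np.float64(0.08545292927606638)]
pur [260.79533404  45.24920467] 2829 (np.int64(230), np.int64(16), np.int64(291), np.int64(74)) [441.4  16.9  44. ]
[440.6  18.4  38.2] [np.float64(0.1409654398761962), np.float64(0.14096543987616816)]
tub [545.94067656 113.79458586] 24122 (np.int64(459), np.int64(22), np.int64(630), np.int64(204)) [632.9 -16.7  44. ]
[644.1 -15.5  28.3] [np.float64(0.6923393061629737), np.float64(0.6923393061630277)]
```

View pics/wrist1.png

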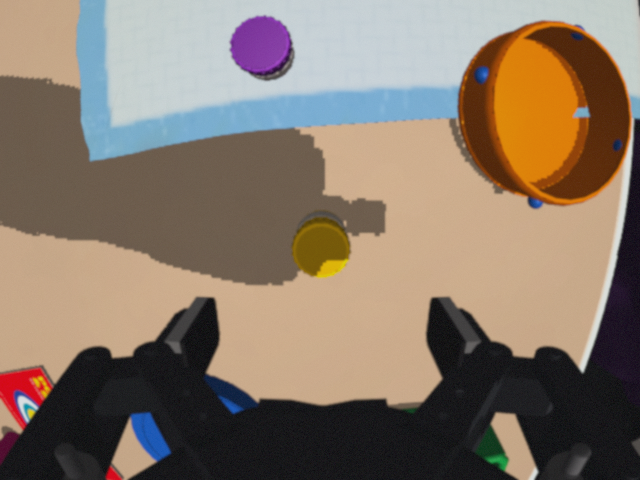

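Wrist view: the yellow jar sits centred ahead of the jaws at (321,248), purple at (261,45), tub at (546,114). Both jar positions agree across the views to about 2 mm. Next I grasp yellow.

Request:
{"method": "play_rows", "body": {
  "plan": [
    [0,0,0,-0.008,0,0.12,85],
    [0,0,0,-0.008,-0.003,0.28,85],
    [0,0,0,-0.008,-0.003,0.44,85],
    [0,0,0,-0.008,-0.003,0.55,85],
    [0,0,0,-0.008,-0.003,0.585,85],
    [0,0,0,-0.008,-0.003,0.585,60],
    [0,0,0,-0.008,-0.003,0.585,30],
    [0,0,0,-0.008,-0.003,0.585,30],
    [0,0,0,-0.008,-0.003,0.585,30],
    [0,0,0,-0.008,-0.003,0.585,30]
  ],
  "newtons": 30
}}

```text
t: 2.2
eef_pos: [479.3, -111.8, 34.6]
tool_rot: [0.707, 0.707, 0.001, 0.001]
force: [-1.4, 1.1, 8.8]
gripper_width: 37.3
grasp_force: 29.1
```

Run:
```python
from m import *
# tub rim ellipse: inner mouth/outer rim from wrist1, fit using hull points cast to z=60 on far (+x) side arc only and near side
V,W,S,D=load('wrist1'),load('wrist0'),load('scene0'),load('side0')
from scipy.optimize import least_squares
# silhouette of cylinder: hull upper parts; fit circle center with R=65 to hull points where the rim is the silhouette (away from camera side)
for c,r,w in ((W,(390,150,545,300),True),(V,(390,0,639,300),True),(S,(312,192,370,240),False),(D,(235,212,305,268),False)):
    m=mask(c,(5,150,40),(19,255,255),r); cam=ray(c,0,0,w)[0]
    g=np.array([onz(c,*p[0],60,w)[:2] for p in hull(m)]); cx=np.array([640,-14.]); u=(cx-cam[:2]); u/=np.linalg.norm(u)
    for _ in range(4):
        q=g[((g-cx)@u)>5]
        f=least_squares(lambda x:np.hypot(*(q-x).T)-65,cx,loss='soft_l1'); cx=f.x
    print(cx.round(1),len(q),np.abs(f.fun).max().round(1))
```

```text
[639.7 -13.5] 23 3.0
[639.5 -15.4] 28 2.3
[637.5 -16.9] 10 4.5
[639.4  -5.1] 13 3.6
```

Request:
{"method": "play_rows", "body": {
  "plan": [
    [0,0,0,0,0,-0.15,30],
    [0,0,0,0,0,-0.35,30],
    [0,0,0,0.03,0.06,-0.45,30],
    [0,0,0,0.1,0.22,-0.45,30],
    [0,0,0,0.18,0.4,-0.45,30],
    [0,0,0,0.26,0.58,-0.45,30],
    [0,0,0,0.32,0.72,-0.45,30],
    [0,0,0,0.355,0.805,-0.45,30],
    [0,0,0,0.355,0.805,-0.45,30],
    [0,0,0,0.355,0.805,-0.45,30]
  ]
}}

```text
t: 3.2
eef_pos: [639.3, -40.5, 123.5]
tool_rot: [0.707, 0.707, -0.0, 0.0]
force: [-1.1, -0.2, -0.1]
gripper_width: 37.0
grasp_force: 30.5
```

Run:
```python
from m import *
V=snap('wrist','wrist2.png'); s=read_state(); print(s['eef_pos'].round(1),s['gripper_width'],s['grasp_force'])
```

```text
[639.  -40.8 123.6] 36.98514928235397 30.488115549087524
```

View pics/wrist2.png

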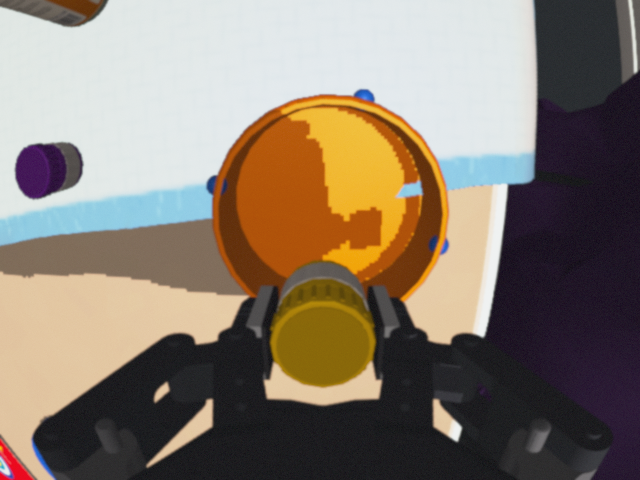

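The yellow jar is held upright at (323,340). The tub rim spans u = 213 to 449 with its top edge at v = 95, so I'll refine the tub centre from that.

Run:
```python
from m import *
from scipy.optimize import least_squares
V=load('wrist2')
h=cv2.cvtColor(V['img'],cv2.COLOR_RGB2HSV); m=cv2.inRange(h,np.array((4,150,40)),np.array((19,255,255))); m[:80]=0;m[262:]=0
y,x=np.nonzero(m); pts=[]
for v in range(100,262,4):
    xs=x[y==v]
    if len(xs)>5: pts+= [(xs.min(),v),(xs.max(),v)]
for u in range(280,380,4):
    ys=y[x==u]
    if len(ys): pts.append((u,ys.min()))
for z in (60,):
    g=np.array([onz(V,*p,z,True)[:2] for p in pts])
    f=least_squares(lambda p:np.hypot(*(g-p[:2]).T)-p[2],[640,-14,65],loss='soft_l1'); print(z,f.x.round(1),np.abs(f.fun).mean().round(2))
# nubs
m=cv2.inRange(h,np.array((105,120,40)),np.array((125,255,255))); m[300:]=0
n,l,st,ce=cv2.connectedComponentsWithStats(m)
for i in range(1,n):
    if st[i,4]>20: print(ce[i].round(1),st[i,4],onz(V,*ce[i],46,True).round(1))
```

```text
60 [643.3 -13.7  62.2] 0.23
[364.6  94.5] 128 [661.4  50.9  46. ]
[210.6 184.3] 82 [576.7   2.8  46. ]
[432.5 243.1] 56 [702.9 -31.3  46. ]
[444.7 246.9] 38 [710.8 -33.7  46. ]
```

Request:
{"method": "play_rows", "body": {
  "plan": [
    [0,0,0,0,0.015,0.05,30],
    [0,0,0,0,0.015,0.15,30],
    [0,0,0,0,0.015,0.27,30],
    [0,0,0,0,0.015,0.37,30],
    [0,0,0,0,0.015,0.41,30],
    [0,0,0,0,0.015,0.425,30],
    [0,0,0,0,0.015,0.425,30],
    [0,0,0,0,0.015,0.425,50],
    [0,0,0,0,0.015,0.425,50],
    [0,0,0,0,0.015,0.425,50]
  ]
}}

```text
t: 4.25
eef_pos: [642.6, -40.7, 38.6]
tool_rot: [0.707, 0.707, 0.0, 0.0]
force: [0.1, 0.2, 0.0]
gripper_width: 50.1
grasp_force: 0.0
```

Run:
```python
from h import *
s=read_state(); print(s['eef_pos'].round(1),s['gripper_width'],s['force'].round(1))
```

```text
[642.6 -40.7  38.6] 50.085600979278496 [0.1 0.2 0. ]
```

Request:
{"method": "play_rows", "body": {
  "plan": [
    [0,0,0,0,0,-0.12,50],
    [0,0,0,0,0,-0.3,50],
    [0,0,0,0.02,-0.05,-0.42,50],
    [0,0,0,0.08,-0.25,-0.46,85],
    [0,0,0,0.14,-0.45,-0.46,85],
    [0,0,0,0.2,-0.65,-0.46,85],
    [0,0,0,0.26,-0.85,-0.46,85],
    [0,0,0,0.295,-1,-0.46,85],
    [0,0,0,0.295,-1,-0.46,85],
    [0,0,0,0.295,-1,-0.46,85]
  ]
}}

```text
t: 5.25
eef_pos: [442.6, 18.5, 130.9]
tool_rot: [0.707, 0.707, 0.0, 0.0]
force: [0.3, 0.1, 0.1]
gripper_width: 85.3
grasp_force: 0.0
```

Run:
```python
from m import *
s=read_state(); print(s['eef_pos'].round(1),s['tool_rot'].round(4))
V=snap('wrist','wrist3.png')
m=mask(V,(118,70,20),(150,255,255),(150,150,500,420)); k=cen(m); print(k[0],k[1],k[2],onz(V,*k[0],44,True).round(1))
# can
```

```text
[442.6  18.5 130.9] [7.069e-01 7.073e-01 5.000e-04 5.000e-04]
[319.46461441 250.59409711] 3151 (np.int64(289), np.int64(218), np.int64(350), np.int64(282)) [440.7  20.3  44. ]
```

View pics/wrist3.png

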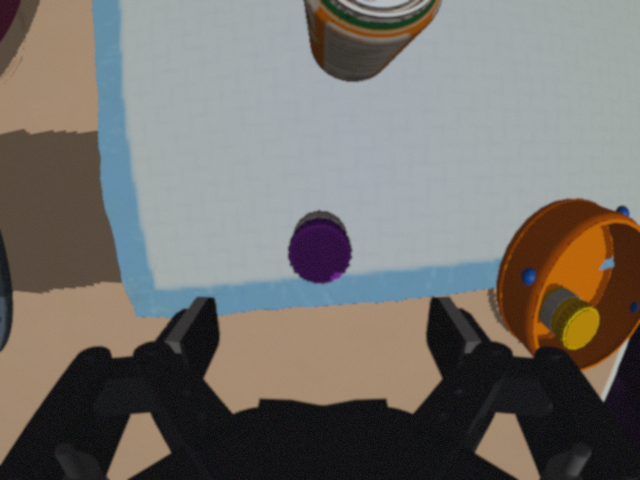

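The yellow jar stands upright in the tub at (572,318). The purple jar is at (320,250), about (441, 19) on the table. I'll grasp it now.

Request:
{"method": "play_rows", "body": {
  "plan": [
    [0,0,0,0.003,-0.007,0.1,85],
    [0,0,0,0.003,-0.007,0.24,85],
    [0,0,0,0.003,-0.007,0.38,85],
    [0,0,0,0.003,-0.007,0.46,85],
    [0,0,0,0.003,-0.007,0.485,85],
    [0,0,0,0.003,-0.007,0.485,60],
    [0,0,0,0.003,-0.007,0.485,30],
    [0,0,0,0.003,-0.007,0.485,30],
    [0,0,0,0.003,-0.007,0.485,30],
    [0,0,0,0.003,-0.007,0.485,30]
  ],
  "newtons": 30
}}

```text
t: 6.3
eef_pos: [441.8, 19.0, 34.2]
tool_rot: [0.707, 0.707, 0.001, 0.001]
force: [-0.2, 0.1, 6.5]
gripper_width: 37.2
grasp_force: 29.3
```

Request:
{"method": "play_rows", "body": {
  "plan": [
    [0,0,0,0,0,-0.15,30],
    [0,0,0,0,0,-0.35,30],
    [0,0,0,0,0.06,-0.45,30],
    [0,0,0,0,0.25,-0.45,30],
    [0,0,0,0,0.45,-0.45,30],
    [0,0,0,0,0.65,-0.45,30],
    [0,0,0,0,0.85,-0.45,30],
    [0,0,0,0,1,-0.45,30],
    [0,0,0,0,1,-0.45,30],
    [0,0,0,0,1,-0.45,30]
  ]
}}

```text
t: 7.3
eef_pos: [641.0, 19.0, 123.2]
tool_rot: [0.707, 0.707, -0.0, -0.0]
force: [-0.6, -0.6, 0.2]
gripper_width: 37.0
grasp_force: 30.5
```

Run:
```python
from m import *
from scipy.optimize import least_squares
s=read_state(); print(s['eef_pos'].round(1),s['gripper_width'],s['grasp_force'])
V=snap('wrist','wrist4.png'); h=cv2.cvtColor(V['img'],cv2.COLOR_RGB2HSV)
m=cv2.inRange(h,np.array((105,120,40)),np.array((125,255,255)))
n,l,st,ce=cv2.connectedComponentsWithStats(m)
for i in range(1,n):
    if st[i,4]>20: print(ce[i].round(1),st[i,4],onz(V,*ce[i],46,True).round(1))
```

```text
[641.   19.  123.2] 37.02452552798605 30.478050112724304
[359.5 206.5] 188 [661.2  49.4  46. ]
[216.2 284.2] 90 [577.    2.4  46. ]
[301.8 389.4] 64 [626.9 -75.6  46. ]
[ 52.7 476.4] 25 [ 325.6 -259.    46. ]
```

View pics/wrist4.png

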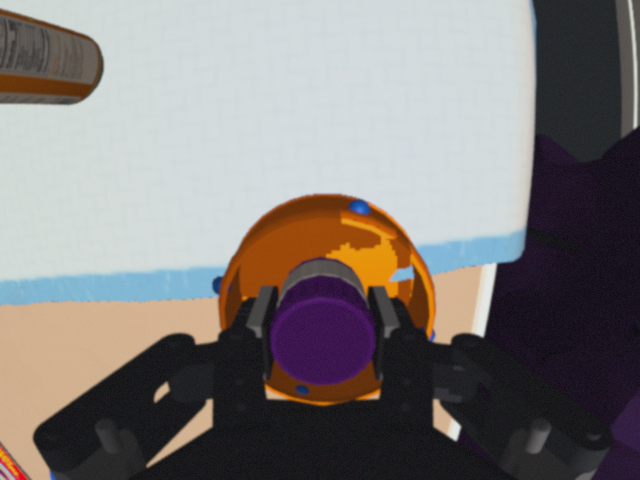

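The purple jar is held at (322,335) above the tub. The four nubs put the tub centre near (644,-14). Next I place it beside the yellow one.

Request:
{"method": "play_rows", "body": {
  "plan": [
    [0,0,0,-0.035,0.01,0.05,30],
    [0,0,0,-0.035,0.01,0.15,30],
    [0,0,0,-0.035,0.01,0.27,30],
    [0,0,0,-0.035,0.01,0.37,30],
    [0,0,0,-0.035,0.01,0.41,30],
    [0,0,0,-0.035,0.01,0.425,30],
    [0,0,0,-0.035,0.01,0.425,30],
    [0,0,0,-0.035,0.01,0.425,50],
    [0,0,0,-0.035,0.01,0.425,50],
    [0,0,0,-0.035,0.01,0.425,50]
  ]
}}

```text
t: 8.35
eef_pos: [643.2, 11.9, 38.7]
tool_rot: [0.707, 0.707, 0.0, 0.0]
force: [0.4, 0.6, -0.8]
gripper_width: 49.8
grasp_force: 0.0
```

Request:
{"method": "play_rows", "body": {
  "plan": [
    [0,0,0,0,0,-0.12,50],
    [0,0,0,0,0,-0.3,50],
    [0,0,0,0,0,-0.5,50],
    [0,0,0,0,0,-0.7,50],
    [0,0,0,0.05,-0.05,-0.88,50],
    [0,0,0,0.2,-0.2,-0.95,50],
    [0,0,0,0.35,-0.35,-0.95,50],
    [0,0,0,0.5,-0.5,-0.95,50],
    [0,0,0,0.65,-0.65,-0.95,50],
    [0,0,0,0.8,-0.8,-0.95,50]
  ]
}}

```text
t: 9.35
eef_pos: [481.7, 172.9, 228.5]
tool_rot: [0.707, 0.707, 0.0, 0.0]
force: [0.9, 0.4, -0.1]
gripper_width: 49.9
grasp_force: 0.0
```

Request:
{"method": "play_rows", "body": {
  "plan": [
    [0,0,0,0.15,-0.13,0,50],
    [0,0,0,0.3,-0.27,0,50],
    [0,0,0,0.45,-0.4,0.08,50],
    [0,0,0,0.6,-0.5,0.2,50],
    [0,0,0,0.7,-0.56,0.35,50],
    [0,0,0,0.73,-0.56,0.45,50],
    [0,0,0,0.73,-0.56,0.49,50],
    [0,0,0,0.73,-0.56,0.49,50],
    [0,0,0,0.73,-0.56,0.49,50],
    [0,0,0,0.73,-0.56,0.49,50]
  ]
}}

```text
t: 10.35
eef_pos: [371.8, 317.9, 131.5]
tool_rot: [0.707, 0.707, 0.001, 0.0]
force: [0.1, -0.2, -0.1]
gripper_width: 49.9
grasp_force: 0.0
```

Run:
```python
from m import *
s=read_state(); print(s['eef_pos'].round(1),s['tool_rot'].round(4),s['force'].round(1))
V=snap('wrist','wrist5.png')
m=mask(V,(30,70,40),(65,255,255),(0,0,639,479)); y,x=np.nonzero(m)
g=np.array([onz(V,a,b,5,True)[:2] for a,b in zip(x,y)]); 
for lo in range(int(g[:,1].min()),int(g[:,1].max()),15):
    q=g[(g[:,1]>=lo)&(g[:,1]<lo+15)]; 
    if len(q): print(lo+7,q[:,0].mean().round(1),np.ptp(q[:,0]).round(1))
print(g[:,1].min(),g[:,1].max())
```

```text
[371.8 317.9 131.5] [7.074e-01 7.068e-01 9.000e-04 1.000e-04] [ 0.1 -0.2 -0.1]
251 371.5 32.3
266 371.6 37.1
281 371.5 36.8
296 371.6 30.3
311 371.9 7.1
326 371.8 6.3
341 371.8 6.2
356 372.3 8.1
371 372.5 8.0
386 372.5 7.3
401 372.5 7.3
416 372.6 7.2
244.31745755471468 420.0201762429711
```

View pics/wrist5.png

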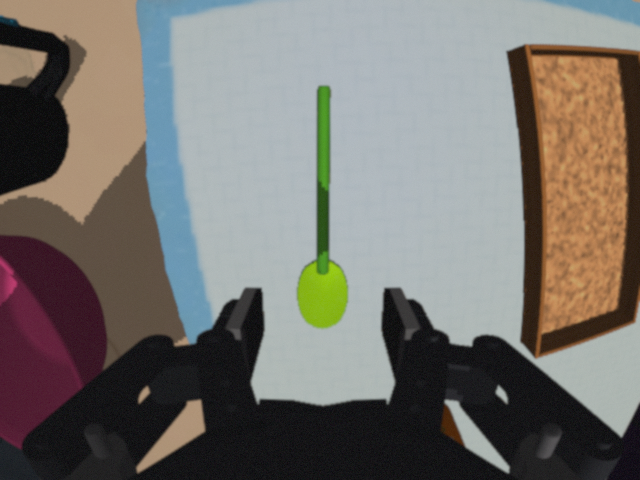

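Wrist view: the spatula lies straight, blade at (322,293) and handle tip at (324,88). Its origin is about (372,332) with yaw near 0. The tray is on the right, about 10° rotated.

Request:
{"method": "play_rows", "body": {
  "plan": [
    [0,0,0,0,0.002,0.1,40],
    [0,0,0,0,0.002,0.25,30],
    [0,0,0,0,0.002,0.4,30],
    [0,0,0,0,0.002,0.48,30],
    [0,0,0,0,0.002,0.51,30],
    [0,0,0,0,0.002,0.525,30],
    [0,0,0,0,0.002,0.525,30],
    [0,0,0,0,0.002,0.525,4],
    [0,0,0,0,0.002,0.525,4],
    [0,0,0,0,0.002,0.525,4]
  ],
  "newtons": 30
}}

```text
t: 11.4
eef_pos: [371.9, 318.4, 26.2]
tool_rot: [0.707, 0.707, 0.001, 0.0]
force: [-1.1, -1.5, 7.5]
gripper_width: 7.0
grasp_force: 29.4
```

Request:
{"method": "play_rows", "body": {
  "plan": [
    [0,0,0,0,0,-0.1,4],
    [0,0,0,0,0,-0.3,4],
    [0,0,0,0,0.05,-0.45,4],
    [0,0,-0.04,0.01,0.2,-0.5,4],
    [0,0,-0.08,0.03,0.4,-0.5,4],
    [0,0,-0.12,0.045,0.6,-0.5,4],
    [0,0,-0.122,0.06,0.8,-0.5,4],
    [0,0,-0.122,0.075,0.95,-0.5,4],
    [0,0,-0.122,0.075,1,-0.5,4],
    [0,0,-0.122,0.075,1,-0.5,4]
  ]
}}

```text
t: 12.4
eef_pos: [572.6, 332.7, 125.1]
tool_rot: [0.637, 0.771, 0.0, 0.0]
force: [-0.6, 0.3, 0.1]
gripper_width: 7.1
grasp_force: 29.6
```

Run:
```python
from m import *
s=read_state(); print(s['eef_pos'].round(1),R.from_quat(s['tool_rot']).as_matrix().round(3).tolist(),s['gripper_width'],s['grasp_force'])
V=snap('wrist','wrist6.png')
```

```text
[572.6 332.7 125.1] [[-0.189, 0.982, 0.0], [0.982, 0.189, 0.0], [-0.0, 0.0, -1.0]] 7.131657288462344 29.646844267845154
```

View pics/wrist6.png

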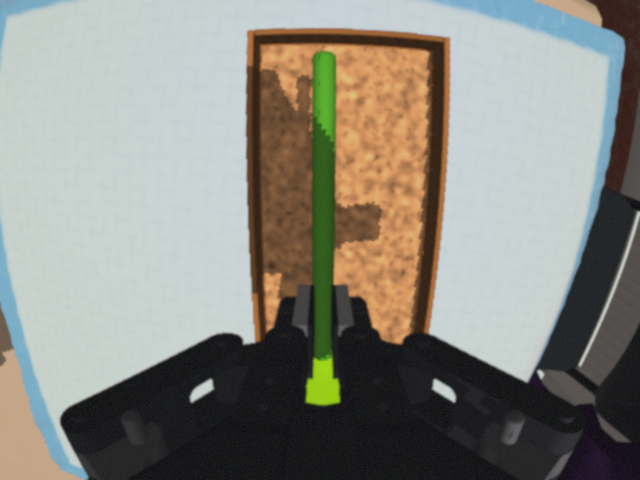

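The spatula is held level at (323,200) over the tray. The tray rim runs from u = 250 to 447 and is parallel to the spatula. I shift 14 mm right and lower.

Request:
{"method": "play_rows", "body": {
  "plan": [
    [0,0,0,-0.014,0.04,0.05,4],
    [0,0,0,-0.014,0.072,0.15,4],
    [0,0,0,-0.014,0.072,0.27,4],
    [0,0,0,-0.014,0.072,0.39,4],
    [0,0,0,-0.014,0.072,0.45,4],
    [0,0,0,-0.014,0.072,0.47,4],
    [0,0,0,-0.014,0.072,0.472,4],
    [0,0,0,-0.014,0.072,0.472,30],
    [0,0,0,-0.014,0.072,0.472,30],
    [0,0,0,-0.014,0.072,0.472,30]
  ]
}}

```text
t: 13.45
eef_pos: [586.4, 333.2, 31.6]
tool_rot: [0.636, 0.772, 0.001, 0.0]
force: [0.4, -0.5, 0.2]
gripper_width: 30.0
grasp_force: 0.0
```

Request:
{"method": "play_rows", "body": {
  "plan": [
    [0,0,0,0,0,-0.05,30],
    [0,0,0,0,0,-0.2,30],
    [0,0,0,0,0,-0.4,30],
    [0,0,0,0,0,-0.6,30],
    [0,0,0,0,0,-0.8,50],
    [0,0,0.06,-0.1,-0.05,-0.95,70],
    [0,0,0.122,-0.25,-0.1,-1,85],
    [0,0,0.122,-0.4,-0.2,-1,85],
    [0,0,0.122,-0.4,-0.2,-1,85],
    [0,0,0.122,-0.4,-0.2,-1,85]
  ]
}}

```text
t: 14.45
eef_pos: [562.0, 246.4, 232.1]
tool_rot: [0.707, 0.707, 0.001, 0.0]
force: [0.8, 0.3, -0.9]
gripper_width: 85.1
grasp_force: 0.0
```

Run:
```python
from m import *
s=read_state(); print(s['eef_pos'].round(1),R.from_quat(s['tool_rot']).as_matrix().round(3).tolist())
V=snap('wrist','wrist7.png'); D=snap('side','side7.png')
img=np.hstack([cv2.resize(V['img'],(400,300)),cv2.resize(D['img'][230:410,130:370],(400,300))])[:,:,::-1]
cv2.imwrite('pics/v7.png',img)
```

```text
[562.  246.4 232.1] [[0.001, 1.0, 0.001], [1.0, -0.001, 0.001], [0.001, 0.001, -1.0]]
```

View pics/v7.png

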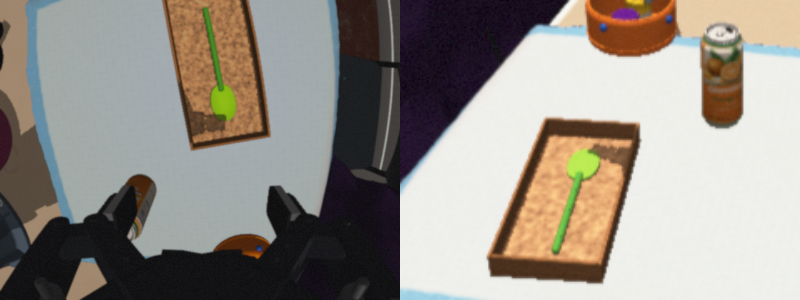

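The spatula lies flat in the tray, blade at (583,163) in the right half, and the tub holds both jars. Now the can.

Request:
{"method": "play_rows", "body": {
  "plan": [
    [0,0,0,-0.05,-0.05,0,85],
    [0,0,0,-0.2,-0.2,0,85],
    [0,0,0,-0.35,-0.35,0,85],
    [0,0,0,-0.45,-0.45,0,85],
    [0,0,0,-0.5,-0.495,0,85],
    [0,0,0,-0.5,-0.495,0,85],
    [0,0,0,-0.5,-0.495,0,85],
    [0,0,0,-0.5,-0.495,0,85],
    [0,0,0,-0.5,-0.495,0,85],
    [0,0,0,-0.5,-0.495,0,85]
  ]
}}

```text
t: 15.55
eef_pos: [463.4, 147.3, 230.6]
tool_rot: [0.707, 0.707, -0.0, -0.0]
force: [-0.4, 0.6, -0.2]
gripper_width: 84.9
grasp_force: 0.0
```

Run:
```python
from m import *
s=read_state(); print(s['eef_pos'].round(1))
V=snap('wrist','wrist8.png'); S=load('scene0'); D=load('side7')
g=cv2.cvtColor(V['img'],cv2.COLOR_RGB2GRAY)
c=cv2.HoughCircles(cv2.medianBlur(g,5),cv2.HOUGH_GRADIENT,1,30,param1=80,param2=25,minRadius=30,maxRadius=60)
for q in (c[0][:5] if c is not None else []): print('hough',q,onz(V,q[0],q[1],134,True).round(1))
p=[]
for n,C,r in (('scene',S,(250,172,276,220)),('side',D,(308,240,338,307))):
    m=mask(C,(3,60,30),(25,255,255),r); k=cen(m); print(n,k[0],k[1],k[2]); p.append(ray(C,*k[0]))
print(tri(p))
```

```text
[463.4 147.3 230.6]
hough [319.5 244.5  33.5] [461.3 149.8 134. ]
hough [475.5  66.5  34.1] [556.7 263.3 134. ]
scene [263.22176309 191.22865014] 726 (np.int64(250), np.int64(172), np.int64(275), np.int64(217))
side [322.3437772 276.1462141] 1149 (np.int64(308), np.int64(240), np.int64(337), np.int64(304))
(array([463.74007162, 163.22729309,  79.13407547]), [np.float64(8.065213445269729), np.float64(8.065213445269723)])
```

Run:
```python
from m import *
V=load('wrist8'); D=load('side7')
a=cv2.resize(V['img'][150:350,190:450],(390,300)); b=cv2.resize(D['img'][230:320,280:380],(390,300),interpolation=cv2.INTER_CUBIC)
cv2.imwrite('pics/v8.png',np.hstack([a,b])[:,:,::-1])
```

```text
(no output)
```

View pics/v8.png

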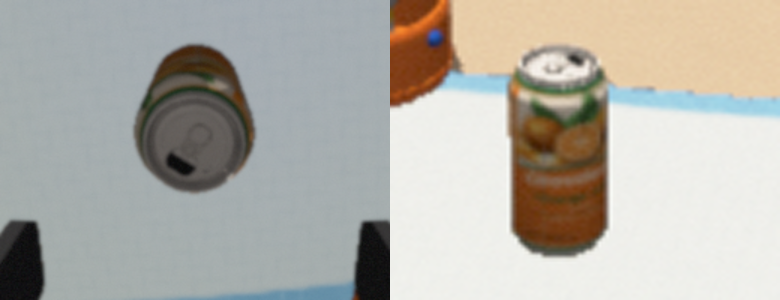

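The can's top centre is at about (321,245) in the wrist picture. In the side picture it is about (323.6,250), with the base near v = 302. Quick height check before the grasp.

Run:
```python
from m import *
V=load('wrist8'); D=load('side7')
print(onz(V,321,245,134,True).round(1), tri([ray(V,321,245,True),ray(D,323.6,250)]), onz(D,323.6,301,0).round(1),onz(D,323.6,250,134).round(1))
```

```text
[462.3 149.4 134. ] (array([460.78916402, 146.69381066, 126.95115247]), [np.float64(1.5228105805800556), np.float64(1.522810580580102)]) [458.3 148.9   0. ] [456.4 156.8 134. ]
```

Request:
{"method": "play_rows", "body": {
  "plan": [
    [0,0,0,0.003,-0.008,0.1,85],
    [0,0,0,0.003,-0.008,0.25,85],
    [0,0,0,0.003,-0.008,0.4,85],
    [0,0,0,0.003,-0.008,0.54,85],
    [0,0,0,0.003,-0.008,0.62,85],
    [0,0,0,0.003,-0.008,0.64,85],
    [0,0,0,0.003,-0.008,0.64,65],
    [0,0,0,0.003,-0.008,0.64,48],
    [0,0,0,0.003,-0.008,0.64,48],
    [0,0,0,0.003,-0.008,0.64,48]
  ],
  "newtons": 20
}}

```text
t: 16.6
eef_pos: [462.0, 147.7, 104.0]
tool_rot: [0.707, 0.707, 0.001, 0.0]
force: [-1.4, -0.9, 7.0]
gripper_width: 51.8
grasp_force: 20.2
```

Request:
{"method": "play_rows", "body": {
  "plan": [
    [0,0,0,0,0,-0.06,48],
    [0,0,0,0,0,-0.18,48],
    [0,0,0,0,0,-0.33,48],
    [0,0,0,0,0,-0.46,48],
    [0,0,0,-0.04,0.01,-0.53,48],
    [0,0,0,-0.12,0.02,-0.55,48],
    [0,0,0,-0.22,0.035,-0.55,48],
    [0,0,0,-0.34,0.055,-0.55,48],
    [0,0,0,-0.47,0.08,-0.55,48],
    [0,0,0,-0.6,0.1,-0.55,48]
  ]
}}

```text
t: 17.6
eef_pos: [481.8, 26.5, 214.3]
tool_rot: [0.707, 0.707, 0.001, 0.001]
force: [0.2, 0.1, -1.3]
gripper_width: 51.9
grasp_force: 21.2
```

Request:
{"method": "play_rows", "body": {
  "plan": [
    [0,0,0,-0.1,0.03,0,48],
    [0,0,0,-0.2,0.055,0,48],
    [0,0,0,-0.3,0.08,0,48],
    [0,0,0,-0.4,0.105,0,48],
    [0,0,0,-0.5,0.13,0,48],
    [0,0,0,-0.6,0.155,0,48],
    [0,0,0,-0.7,0.18,0,48],
    [0,0,0,-0.8,0.205,0,48],
    [0,0,0,-0.9,0.23,0,48],
    [0,0,0,-1,0.25,0,48]
  ]
}}

```text
t: 18.6
eef_pos: [531.7, -173.5, 214.2]
tool_rot: [0.707, 0.707, 0.0, 0.001]
force: [0.3, 1.0, -1.4]
gripper_width: 52.2
grasp_force: 21.2
```

Request:
{"method": "play_rows", "body": {
  "plan": [
    [0,0,0,-0.12,0.03,0,48],
    [0,0,0,-0.25,0.06,0,48],
    [0,0,0,-0.38,0.09,0,48],
    [0,0,0,-0.51,0.12,0,48],
    [0,0,0,-0.64,0.15,0,48],
    [0,0,0,-0.77,0.18,0,48],
    [0,0,0,-0.86,0.2,0,48],
    [0,0,0,-0.913,0.207,0,48],
    [0,0,0,-0.913,0.207,0,48],
    [0,0,0,-0.913,0.207,0,48]
  ]
}}

```text
t: 19.6
eef_pos: [572.8, -354.6, 213.3]
tool_rot: [0.707, 0.707, 0.0, 0.0]
force: [-0.6, -0.1, 0.4]
gripper_width: 51.9
grasp_force: 21.2
```

Run:
```python
from m import *
s=read_state(); print(s['eef_pos'].round(1),s['gripper_width'],s['grasp_force'])
V=snap('wrist','wrist9.png'); S=snap('scene','scene9.png')
h=cv2.cvtColor(V['img'],cv2.COLOR_RGB2HSV); m=mask(V,(50,100,20),(75,255,255),(0,0,639,479)); q=quad(m,6); print(q.tolist(),[onz(V,*p,80,True)[:2].round(0).tolist() for p in q])
a=cv2.resize(V['img'],(400,300)); b=cv2.resize(S['img'][200:380,260:500],(400,300),interpolation=cv2.INTER_CUBIC)
cv2.imwrite('pics/v9.png',np.hstack([a,b])[:,:,::-1])
```

```text
[ 572.8 -354.6  213.3] 51.93222426058214 21.183550462592393
[[413, 139], [420, 150], [417, 301], [241, 287], [230, 150], [321, 136]] [[635.0, -287.0], [641.0, -295.0], [646.0, -410.0], [511.0, -398.0], [508.0, -295.0], [572.0, -286.0]]
```

View pics/v9.png

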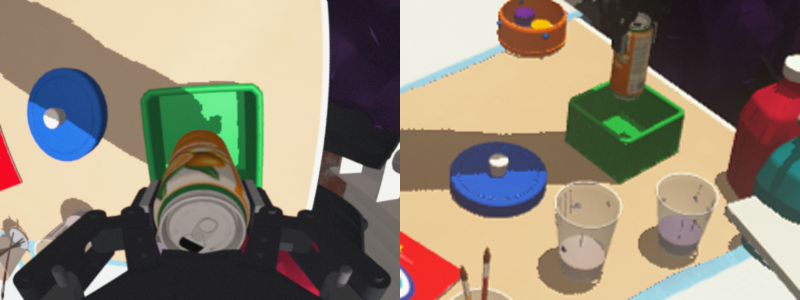

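The can hangs over the bin, bin centre about (574,-354). The lid is on the left with its knob at (54,118). The cups are clear. Now I lower the can.

Request:
{"method": "play_rows", "body": {
  "plan": [
    [0,0,0,0,0.005,0.04,48],
    [0,0,0,0,0.005,0.13,48],
    [0,0,0,0,0.005,0.24,48],
    [0,0,0,0,0.005,0.35,48],
    [0,0,0,0,0.005,0.44,48],
    [0,0,0,0,0.005,0.49,48],
    [0,0,0,0,0.005,0.51,48],
    [0,0,0,0,0.005,0.52,48],
    [0,0,0,0,0.005,0.522,48],
    [0,0,0,0,0.005,0.522,48]
  ]
}}

```text
t: 20.7
eef_pos: [574.2, -355.3, 109.2]
tool_rot: [0.707, 0.707, 0.0, 0.001]
force: [-0.5, 0.1, -0.4]
gripper_width: 51.9
grasp_force: 21.2
```

Request:
{"method": "play_rows", "body": {
  "plan": [
    [0,0,0,0,0,0,55],
    [0,0,0,0,0,0,60],
    [0,0,0,0,0,0,65],
    [0,0,0,0,0,0,70],
    [0,0,0,0,0,0,72],
    [0,0,0,0,0,-0.05,72],
    [0,0,0,0,0,-0.15,72],
    [0,0,0,0,0,-0.3,72],
    [0,0,0,0,0,-0.45,72],
    [0,0,0,0,0,-0.6,72]
  ]
}}

```text
t: 21.7
eef_pos: [573.7, -355.1, 230.7]
tool_rot: [0.707, 0.707, 0.0, 0.0]
force: [0.5, 0.9, 0.7]
gripper_width: 71.7
grasp_force: 0.0
```

Run:
```python
from m import *
s=read_state(); print(s['eef_pos'].round(1),s['gripper_width'],s['grasp_force'])
S,D=snap('scene','scene10.png'),snap('side','side10.png'); V=snap('wrist','wrist10.png')
# can axis in scene: orange mask above bin
for C,r in ((S,(370,200,425,275)),(D,(305,110,360,180))):
    m=mask(C,(3,90,30),(25,255,255),r); k=cen(m); print(k[0],k[1],k[2],onz(C,*k[0],80).round(0)); rr=cv2.minAreaRect(hull(m)); print(rr)
# lid in scene/side/wrist
P=[]
for C,r,w in ((S,(280,275,360,335),0),(D,(370,185,445,225),0),(V,(0,50,220,300),1)):
    m=mask(C,(105,120,30),(125,255,255),r); e=cv2.fitEllipse(hull(m)); print('lid',e,onz(C,*e[0],15,w).round(1)); 
    k=mask(C,(0,0,120),(180,70,255),tuple(int(v) for v in (e[0][0]-22,e[0][1]-22,e[0][0]+18,e[0][1]+10))); kc=cen(k); print('knob',kc[0],kc[1],kc[2],onz(C,*kc[0],46,w).round(1)); P.append(ray(C,*kc[0],w))
print(tri(P),tri(P[:2]))
```

```text
[ 573.7 -355.1  230.7] 71.74594585635326 0.0
[392.69711538 241.21153846] 416 (np.int64(370), np.int64(224), np.int64(424), np.int64(260)) [ 640. -267.   80.]
((398.0472717285156, 241.6657257080078), (55.70081329345703, 30.821990966796875), 6.458815574645996)
[332.11071429 167.40357143] 280 (np.int64(320), np.int64(151), np.int64(341), np.int64(176)) [ 574. -359.   80.]
((330.5, 163.5), (21.0, 25.0), -0.0)
lid ((319.5125732421875, 306.1139831542969), (34.76652908325195, 56.64308547973633), 87.8919677734375) [ 357.5 -322.1   15. ]
knob [318.94805195 296.20779221] 77 (np.int64(313), np.int64(293), np.int64(325), np.int64(300)) [ 356.8 -319.    46. ]
lid ((405.5669860839844, 204.90719604492188), (31.51092529296875, 55.24367904663086), 94.19356536865234) [ 353. -312.   15.]
knob [400.27974277 187.68167203] 311 (np.int64(383), np.int64(182), np.int64(422), np.int64(196)) [ 375.9 -351.1   46. ]
lid ((112.79590606689453, 177.3818359375), (122.95886993408203, 141.22642517089844), 176.15243530273438) [ 361.2 -320.6   15. ]
knob [ 95.05235602 178.59162304] 191 (np.int64(90), np.int64(168), np.int64(102), np.int64(186)) [ 359.4 -317.2   46. ]
(array([ 364.17259093, -319.44990588,   53.51624187]), [np.float64(10.39211263011815), np.float64(10.740983828113093), np.float64(3.0024070020751874)]) (array([ 363.61877376, -323.19953598,   53.99164986]), [np.float64(10.29417859080108), np.float64(10.294178590801291)])
```

Request:
{"method": "play_rows", "body": {
  "plan": [
    [0,0,0,0,-0.05,0,72],
    [0,0,0,0.02,-0.2,0,60],
    [0,0,0,0.05,-0.4,0,60],
    [0,0,0,0.1,-0.6,0,60],
    [0,0,0,0.14,-0.8,0.1,60],
    [0,0,0,0.18,-0.95,0.25,60],
    [0,0,0,0.18,-1,0.35,60],
    [0,0,0,0.18,-1,0.4,60],
    [0,0,0,0.18,-1,0.4,60],
    [0,0,0,0.18,-1,0.4,60]
  ]
}}

```text
t: 22.85
eef_pos: [374.8, -319.5, 149.0]
tool_rot: [0.707, 0.707, 0.0, 0.0]
force: [-0.1, 0.5, 0.6]
gripper_width: 60.2
grasp_force: 0.0
```

Run:
```python
from m import *
s=read_state(); print(s['eef_pos'].round(1))
S,D=load('scene10'),load('side10')
print('pink',onz(S,371,355,0).round(0),onz(D,416,177,0).round(0),'lilac',onz(S,260+285*.6,200+235*.6,0).round(0),onz(D,373,164,0).round(0))
V=snap('wrist','wrist11.png')
m=mask(V,(100,100,20),(128,255,255),(0,0,639,395)); k=cen(m); e=cv2.fitEllipse(hull(m)); print(k[1],k[2],'lid',e[0],e[1],onz(V,*e[0],20,True).round(1))
g=cv2.cvtColor(V['img'],cv2.COLOR_RGB2HSV); x,y=e[0]
w=mask(V,(0,0,90),(180,80,255),(int(x-45),int(y-50),int(x+45),int(y+50))); kc=cen(w); ke=cv2.fitEllipse(hull(w)); print('knob',kc,ke,onz(V,*ke[0],50,True).round(1))
for C,r in ((S,(380,215,415,275)),(D,(312,110,350,180))):
    mm=cv2.inRange(cv2.cvtColor(C['img'],cv2.COLOR_RGB2HSV),np.array((3,90,30)),np.array((22,255,255))); 
S2=snap('scene','scene11.png'); d=cv2.absdiff(S2['img'],load('scene0')['img']).max(2)
a=cv2.resize(V['img'],(400,300)); b=cv2.resize(S2['img'][200:380,260:500],(400,300),interpolation=cv2.INTER_CUBIC)
cv2.imwrite('pics/v11.png',np.hstack([a,b])[:,:,::-1])
```

```text
[ 374.8 -319.5  149. ]
pink [ 372. -514.    0.] [ 353. -533.    0.] lilac [ 523. -556.    0.] [ 500. -594.    0.]
29864 (np.int64(194), np.int64(132), np.int64(399), np.int64(331)) lid (296.9154968261719, 231.47833251953125) (198.83091735839844, 206.30271911621094) [ 356.8 -317.5   20. ]
knob (array([292.64858882, 248.33702269]), 1807, (np.int64(269), np.int64(224), np.int64(316), np.int64(272))) ((292.6479187011719, 248.3434295654297), (46.741485595703125, 48.792938232421875), 28.129108428955078) [ 356.  -320.3   50. ]
```

Request:
{"method": "play_rows", "body": {
  "plan": [
    [0,0,0,0,-0.04,0.05,60],
    [0,0,0,0,-0.088,0.15,60],
    [0,0,0,0,-0.088,0.27,60],
    [0,0,0,0,-0.088,0.38,60],
    [0,0,0,0,-0.088,0.46,60],
    [0,0,0,0,-0.088,0.49,60],
    [0,0,0,0,-0.088,0.49,45],
    [0,0,0,0,-0.088,0.49,24],
    [0,0,0,0,-0.088,0.49,24],
    [0,0,0,0,-0.088,0.49,24]
  ],
  "newtons": 60
}}

```text
t: 23.95
eef_pos: [356.9, -319.6, 51.7]
tool_rot: [0.707, 0.707, 0.0, 0.001]
force: [-0.9, 1.7, 7.3]
gripper_width: 27.8
grasp_force: 58.9
```

Request:
{"method": "play_rows", "body": {
  "plan": [
    [0,0,0,0,0,-0.03,24],
    [0,0,0,0,0,-0.1,24],
    [0,0,0,0,0,-0.2,24],
    [0,0,0,0,0,-0.32,24],
    [0,0,0,0,0,-0.44,24],
    [0,0,0,0,0,-0.56,24],
    [0,0,0,0,0,-0.66,24],
    [0,0,0,0,0,-0.72,24],
    [0,0,0,0,0,-0.75,24],
    [0,0,0,0,0,-0.75,24]
  ]
}}

```text
t: 24.95
eef_pos: [356.4, -319.3, 200.9]
tool_rot: [0.707, 0.707, -0.0, 0.0]
force: [-0.1, 0.2, -1.5]
gripper_width: 28.1
grasp_force: 59.2
```

Run:
```python
from m import *
s=read_state(); print(s['eef_pos'].round(1),s['gripper_width'],s['grasp_force'],s['force'].round(2),s['wrist_torque'].round(2))
V=snap('wrist','wrist12.png')
```

```text
[ 356.4 -319.3  200.9] 28.138778604856423 59.16171491146088 [-0.09  0.19 -1.53] [-0.01 -0.06  0.03]
```

Request:
{"method": "play_rows", "body": {
  "plan": [
    [0,0,0,0.03,0.05,0,24],
    [0,0,0,0.09,0.13,0,24],
    [0,0,0,0.16,0.23,0,24],
    [0,0,0,0.23,0.34,0,24],
    [0,0,0,0.3,0.45,0,24],
    [0,0,0,0.37,0.56,0,24],
    [0,0,0,0.44,0.66,0,24],
    [0,0,0,0.5,0.75,0,24],
    [0,0,0,0.55,0.83,0,24],
    [0,0,0,0.6,0.9,0,24]
  ]
}}

```text
t: 26.0
eef_pos: [537.1, -197.8, 199.5]
tool_rot: [0.707, 0.707, -0.0, -0.001]
force: [0.1, 0.5, -0.5]
gripper_width: 28.2
grasp_force: 59.2
```

Request:
{"method": "play_rows", "body": {
  "plan": [
    [0,0,0,0.06,0.09,0,24],
    [0,0,0,0.14,0.2,0.03,24],
    [0,0,0,0.22,0.32,0.1,24],
    [0,0,0,0.3,0.43,0.18,24],
    [0,0,0,0.35,0.51,0.26,24],
    [0,0,0,0.375,0.537,0.33,24],
    [0,0,0,0.375,0.537,0.37,24],
    [0,0,0,0.375,0.537,0.38,24],
    [0,0,0,0.375,0.537,0.38,24],
    [0,0,0,0.375,0.537,0.38,24]
  ]
}}

```text
t: 27.0
eef_pos: [643.5, -124.8, 125.5]
tool_rot: [0.707, 0.707, 0.0, 0.0]
force: [0.1, -0.8, -0.4]
gripper_width: 27.8
grasp_force: 59.2
```

Run:
```python
from m import *
from scipy.optimize import least_squares
s=read_state(); print(s['eef_pos'].round(1),s['tool_rot'].round(4),s['gripper_width'],s['grasp_force'])
V=snap('wrist','wrist13.png'); z0=s['eef_pos'][2]
H=cv2.cvtColor(V['img'],cv2.COLOR_RGB2HSV)
def fit(m,z,Rr,c0,keep):
    cs,_=cv2.findContours(m,cv2.RETR_EXTERNAL,cv2.CHAIN_APPROX_NONE); p=max(cs,key=cv2.contourArea)[:,0]; p=p[keep(p)]
    g=np.array([onz(V,*q,z,True)[:2] for q in p])
    f=least_squares(lambda x:np.hypot(*(g-x[:2]).T)-Rr,c0,loss='soft_l1'); f2=least_squares(lambda x:np.hypot(*(g-x[:2]).T)-x[2],[*c0,Rr],loss='soft_l1')
    return p.min(0),p.max(0),len(p),f.x.round(1),np.abs(f.fun).mean().round(2),f2.x.round(1),np.abs(f2.fun).mean().round(2)
ml=mask(V,(100,100,20),(128,255,255),(60,150,580,479))
mt=mask(V,(4,140,40),(19,255,255),(100,20,600,479))
cv2.imwrite('pics/ml.png',ml); cv2.imwrite('pics/mt.png',mt)
print('lid',cen(ml)); print('tub',cen(mt))
for z in (z0-51.7,z0-26): print('lid',z.round(1),fit(ml,z,74,(643,-124),lambda p:(p[:,1]<300)))
yl=cen(ml)[2][1]
print('tub',fit(mt,60,65,(643,-14),lambda p:(p[:,1]<yl-10)))
n,l,st,ce=cv2.connectedComponentsWithStats(cv2.inRange(H,np.array((105,120,40)),np.array((125,255,255))))
for i in range(1,n):
    if st[i,4]>20: print(ce[i].round(1),st[i,4],onz(V,*ce[i],46,True).round(1))
cv2.imwrite('pics/v13.png',V['img'][:,:,::-1])
```

```text
[ 643.5 -124.8  125.5] [7.074e-01 7.068e-01 3.000e-04 5.000e-04] 27.780539463890154 59.23248767852783
lid (array([322.52172673, 239.57391476]), 45566, (np.int64(165), np.int64(150), np.int64(480), np.int64(345)))
tub (array([411.07136505,  77.39884393]), 4498, (np.int64(371), np.int64(20), np.int64(439), np.int64(146)))
lid 73.8 (array([165, 150], dtype=int32), array([480, 299], dtype=int32), 643, array([ 643.3, -125.9]), np.float64(18.83), array([643.5, -96.5,  51.4]), np.float64(16.47))
lid 99.5 (array([165, 150], dtype=int32), array([480, 299], dtype=int32), 643, array([ 643.4, -132.4]), np.float64(15.42), array([ 643.4, -131.7,   73.5]), np.float64(15.42))
tub (array([371,  20], dtype=int32), array([439, 139], dtype=int32), 362, array([624.3,  -9.3]), np.float64(7.85), array([671.4, -24. ,  29.2]), np.float64(7.38))
[201.1  34.1] 51 [576.2   4.7  46. ]
[213.9  36.9] 63 [583.8   2.2  46. ]
[429.3  92.9] 26 [702.  -30.5  46. ]
[442.8  96.7] 84 [709.9 -32.   46. ]
[322.5 235.4] 47302 [ 643.5 -111.6   46. ]
[322.9 379.9] 4183 [ 643.7 -212.7   46. ]
```

View pics/v13.png

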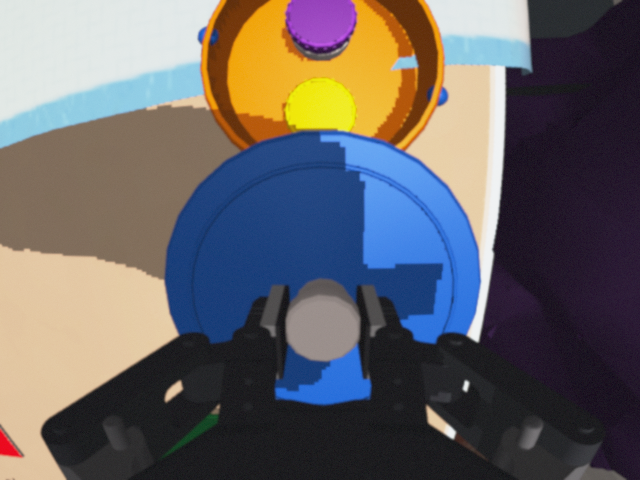

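The lid is held level (u = 165 to 480), centred laterally on the tub (rim u = 203 to 444), with both jars upright inside. Since the first lid fit was cropped, I'll refine the y alignment.

Run:
```python
from m import *
from scipy.optimize import least_squares
V=load('wrist13'); H=cv2.cvtColor(V['img'],cv2.COLOR_RGB2HSV)
def edges(m,vs,side):
    o=[]
    for v in vs:
        x=np.nonzero(m[v])[0]
        if len(x)>3: o+=[(x.min()-.5,v),(x.max()+.5,v)]
    return np.array(o)
def fit(p,z,Rr,c0):
    g=np.array([onz(V,*q,z,True)[:2] for q in p]); r=[]
    for free in (0,1):
        f=least_squares(lambda x:np.hypot(*(g-x[:2]).T)-(x[2] if free else Rr),[*c0,Rr],loss='soft_l1',f_scale=.5); r.append((f.x.round(2).tolist(),np.abs(f.fun).mean().round(2)))
    return r
ml=cv2.inRange(H,np.array((100,100,20)),np.array((128,255,255))); ml[:110]=0; ml[:,:155]=0; ml[:,490:]=0
n,l,st,_=cv2.connectedComponentsWithStats(ml); ml=(l==1+st[1:,4].argmax())
pl=edges(ml,range(140,325,3),0); top=[(u,np.nonzero(ml[:,u])[0].min()-.5) for u in range(280,366,5)]; pl=np.vstack([pl,top])
for z in (73.8,86,99.3): print('lid',z,fit(pl,z,74,(643,-124)))
mt=cv2.inRange(H,np.array((3,130,40)),np.array((20,255,255))); mt[:,:195]=0; mt[:,450:]=0
ok=[v for v in range(0,128,2)]
pt=edges(mt,ok,0); print(pt[::12].tolist())
print('tub',fit(pt,60,65,(643,-14)))
```

```text
lid 73.8 [([643.48, -125.35, 74.0], np.float64(6.2)), ([643.48, -138.85, 85.51], np.float64(0.2))]
lid 86 [([643.46, -126.18, 74.0], np.float64(2.82)), ([643.48, -132.94, 79.52], np.float64(0.19))]
lid 99.3 [([643.43, -127.82, 74.0], np.float64(0.48)), ([643.48, -126.49, 72.99], np.float64(0.17))]
[[220.5, 0.0], [213.5, 12.0], [207.5, 24.0], [204.5, 36.0], [201.5, 48.0], [201.5, 60.0], [201.5, 72.0], [203.5, 84.0], [204.5, 96.0], [209.5, 108.0], [214.5, 120.0]]
tub [([643.16, -11.39, 65.0], np.float64(2.41)), ([643.3, -15.47, 62.49], np.float64(0.22))]
```

Request:
{"method": "play_rows", "body": {
  "plan": [
    [0,0,0,0.04,0,0,24],
    [0,0,0,0.12,0,0,24],
    [0,0,0,0.22,0,0,24],
    [0,0,0,0.33,0,0,24],
    [0,0,0,0.43,0,0,24],
    [0,0,0,0.51,0,0,24],
    [0,0,0,0.55,0,0,24],
    [0,0,0,0.56,0,0,24],
    [0,0,0,0.56,0,0,24],
    [0,0,0,0.56,0,0,24]
  ]
}}

```text
t: 28.05
eef_pos: [643.6, -12.8, 124.5]
tool_rot: [0.707, 0.707, -0.0, 0.0]
force: [0.1, -0.5, -2.2]
gripper_width: 28.0
grasp_force: 59.2
```

Request:
{"method": "play_rows", "body": {
  "plan": [
    [0,0,0,0,0,0.01,24],
    [0,0,0,0,0,0.025,24],
    [0,0,0,0,0,0.045,24],
    [0,0,0,0,0,0.065,24],
    [0,0,0,0,0,0.08,24],
    [0,0,0,0,0,0.09,24],
    [0,0,0,0,0,0.1,24],
    [0,0,0,0,0,0.105,24],
    [0,0,0,0,0,0.11,24],
    [0,0,0,0,0,0.11,24]
  ]
}}

```text
t: 29.05
eef_pos: [643.6, -12.1, 102.4]
tool_rot: [0.707, 0.707, -0.0, -0.0]
force: [0.1, -0.1, -0.4]
gripper_width: 28.1
grasp_force: 59.2
```

Run:
```python
from m import *
s=read_state(); print(s['eef_pos'].round(1),s['force'].round(2),s['wrist_torque'].round(2))
V=snap('wrist','wrist14.png'); H=cv2.cvtColor(V['img'],cv2.COLOR_RGB2HSV)
ml=cv2.inRange(H,np.array((100,100,20)),np.array((128,255,255))); ml[:,:155]=0; ml[:,490:]=0
n,l,st,_=cv2.connectedComponentsWithStats(ml); print([t.tolist() for t in st[1:] if t[4]>20])
mt=cv2.inRange(H,np.array((3,130,40)),np.array((20,255,255))); mt[:100]=0; mt[:,500:]=0; print('orange',[t.tolist() for t in cv2.connectedComponentsWithStats(mt)[2][1:] if t[4]>15])
```

```text
[643.6 -12.1 102.4] [ 0.09 -0.1  -0.44] [ 0.06  0.01 -0.01]
[[164, 131, 317, 215, 47538], [273, 344, 100, 63, 4248]]
orange [[0, 466, 3, 7, 16]]
```

Request:
{"method": "play_rows", "body": {
  "plan": [
    [0,0,0,0,0,0.002,24],
    [0,0,0,0,0,0.004,24],
    [0,0,0,0,0,0.006,24],
    [0,0,0,0,0,0.008,24],
    [0,0,0,0,0,0.01,24],
    [0,0,0,0,0,0.01,24],
    [0,0,0,0,0,0.01,24],
    [0,0,0,0,0,0.01,24],
    [0,0,0,0,0,0.01,24],
    [0,0,0,0,0,0.01,24]
  ]
}}

```text
t: 30.1
eef_pos: [643.7, -12.2, 100.7]
tool_rot: [0.707, 0.707, 0.0, 0.0]
force: [-1.0, -0.7, 6.0]
gripper_width: 27.5
grasp_force: 59.7
```

Request:
{"method": "play_rows", "body": {
  "plan": [
    [0,0,0,0,0,0.002,24],
    [0,0,0,0,0,0.004,24],
    [0,0,0,0,0,0.006,24],
    [0,0,0,0,0,0.008,24],
    [0,0,0,0,0,0.01,24],
    [0,0,0,0,0,0.01,24],
    [0,0,0,0,0,0.01,24],
    [0,0,0,0,0,0.01,24],
    [0,0,0,0,0,0.01,24],
    [0,0,0,0,0,0.01,24]
  ]
}}

```text
t: 31.1
eef_pos: [644.0, -12.2, 99.0]
tool_rot: [0.707, 0.707, 0.0, 0.0]
force: [-0.9, -0.6, 7.6]
gripper_width: 28.3
grasp_force: 60.0
```

Request:
{"method": "play_rows", "body": {
  "plan": [
    [0,0,0,0,0,0.002,24],
    [0,0,0,0,0,0.004,24],
    [0,0,0,0,0,0.006,24],
    [0,0,0,0,0,0.008,24],
    [0,0,0,0,0,0.01,24],
    [0,0,0,0,0,0.012,24],
    [0,0,0,0,0,0.014,24],
    [0,0,0,0,0,0.015,24],
    [0,0,0,0,0,0.015,24],
    [0,0,0,0,0,0.015,24]
  ]
}}

```text
t: 32.1
eef_pos: [643.7, -12.2, 95.5]
tool_rot: [0.707, 0.707, 0.0, 0.0]
force: [1.3, -0.3, 3.6]
gripper_width: 28.3
grasp_force: 59.6
```

Run:
```python
from m import *
s=read_state(); print(s['eef_pos'].round(1),s['force'].round(2),s['wrist_torque'].round(2))
for f in ('wrist14','now'):
    V=load(f) if f!='now' else snap('wrist','wrist15.png'); H=cv2.cvtColor(V['img'],cv2.COLOR_RGB2HSV)
    ml=cv2.inRange(H,np.array((100,100,20)),np.array((128,255,255))); ml[:,:150]=0; ml[:,495:]=0
    st=cv2.connectedComponentsWithStats(ml)[2]; k=cv2.inRange(H,np.array((0,0,90)),np.array((180,80,255))); k[:262]=0;k[380:]=0;k[:,:285]=0;k[:,362:]=0
    print([t.tolist() for t in st[1:] if t[4]>1000],cen(k))
```

```text
[643.7 -12.2  95.5] [ 1.33 -0.34  3.58] [-0.09 -0.1   0.11]
[[164, 131, 317, 215, 47538], [273, 344, 100, 63, 4248]] (array([322.13827317, 321.91893604]), 4737, (np.int64(286), np.int64(279), np.int64(359), np.int64(361)))
[[164, 131, 317, 215, 47479], [273, 344, 100, 63, 4248]] (array([322.07260796, 322.08234547]), 4724, (np.int64(286), np.int64(279), np.int64(359), np.int64(361)))
```

Request:
{"method": "play_rows", "body": {
  "plan": [
    [0,0,0,0,0,0.003,24],
    [0,0,0,0,0,0.006,24],
    [0,0,0,0,0,0.009,24],
    [0,0,0,0,0,0.012,24],
    [0,0,0,0,0,0.015,24],
    [0,0,0,0,0,0.018,24],
    [0,0,0,0,0,0.021,24],
    [0,0,0,0,0,0.024,24],
    [0,0,0,0,0,0.026,24],
    [0,0,0,0,0,0.026,24]
  ]
}}

```text
t: 33.15
eef_pos: [643.6, -12.1, 90.3]
tool_rot: [0.707, 0.707, 0.0, -0.0]
force: [0.9, 0.4, -0.5]
gripper_width: 27.8
grasp_force: 59.1
```

Request:
{"method": "play_rows", "body": {
  "plan": [
    [0,0,0,0,0,0.001,24],
    [0,0,0,0,0,0.002,24],
    [0,0,0,0,0,0.003,24],
    [0,0,0,0,0,0.004,24],
    [0,0,0,0,0,0.005,24],
    [0,0,0,0,0,0.006,24],
    [0,0,0,0,0,0.006,24],
    [0,0,0,0,0,0.006,24],
    [0,0,0,0,0,0.006,24],
    [0,0,0,0,0,0.006,24]
  ]
}}

```text
t: 34.15
eef_pos: [643.6, -12.1, 89.3]
tool_rot: [0.707, 0.707, 0.0, 0.0]
force: [-3.0, 1.0, 4.1]
gripper_width: 28.0
grasp_force: 59.7
```

Request:
{"method": "play_rows", "body": {
  "plan": [
    [0,0,0,0,0,0.001,24],
    [0,0,0,0,0,0.002,24],
    [0,0,0,0,0,0.003,24],
    [0,0,0,0,0,0.004,24],
    [0,0,0,0,0,0.005,24],
    [0,0,0,0,0,0.006,24],
    [0,0,0,0,0,0.006,24],
    [0,0,0,0,0,0.006,24],
    [0,0,0,0,0,0.006,24],
    [0,0,0,0,0,0.006,24]
  ]
}}

```text
t: 35.15
eef_pos: [643.7, -12.1, 89.1]
tool_rot: [0.707, 0.707, 0.0, 0.0]
force: [-8.5, 1.0, 20.1]
gripper_width: 27.7
grasp_force: 61.1
```

Firm stop: 20 N with the TCP stalled at 89.1, so the lid origin is about 37.4. I unload, release and retreat.

Request:
{"method": "play_rows", "body": {
  "plan": [
    [0,0,0,0,0,-0.006,24],
    [0,0,0,0,0,-0.01,24],
    [0,0,0,0,0,-0.01,35],
    [0,0,0,0,0,-0.01,45],
    [0,0,0,0,0,-0.01,55],
    [0,0,0,0,0,-0.01,60],
    [0,0,0,0,0,-0.05,60],
    [0,0,0,0,0,-0.2,60],
    [0,0,0,0,0,-0.4,60],
    [0,0,0,0,0,-0.6,60]
  ]
}}

```text
t: 36.15
eef_pos: [643.2, -12.2, 209.8]
tool_rot: [0.707, 0.707, -0.0, -0.0]
force: [1.3, -0.4, 0.6]
gripper_width: 59.6
grasp_force: 0.0
```

Request:
{"method": "play_rows", "body": {
  "plan": [
    [0,0,0,-0.1,-0.1,-0.1,60],
    [0,0,0,-0.2,-0.3,-0.2,60],
    [0,0,0,-0.2,-0.5,-0.2,60],
    [0,0,0,-0.2,-0.7,-0.2,60],
    [0,0,0,-0.2,-0.8,-0.2,60],
    [0,0,0,-0.2,-0.8,-0.2,60],
    [0,0,0,-0.2,-0.8,-0.2,60],
    [0,0,0,-0.2,-0.8,-0.2,60],
    [0,0,0,-0.2,-0.8,-0.2,60],
    [0,0,0,-0.2,-0.8,-0.2,60]
  ]
}}

```text
t: 37.15
eef_pos: [484.1, -52.1, 247.6]
tool_rot: [0.707, 0.707, -0.0, -0.0]
force: [0.7, -0.3, -0.5]
gripper_width: 60.1
grasp_force: 0.0
```

Run:
```python
from m import *
s=read_state(); print(s['t'],s['eef_pos'].round(1),s['force'].round(1))
S,D,W=snap('scene','sceneF.png'),snap('side','sideF.png'),snap('wrist','wristF.png')
P=[];Q=[]
for n,C,r,w in (('scene',S,(300,170,385,240),0),('side',D,(225,190,315,262),0)):
    m=mask(C,(100,100,20),(128,255,255),r); e=cv2.fitEllipse(hull(m)); c=cen(m)
    k=mask(C,(0,0,120),(180,80,255),tuple(int(v) for v in (e[0][0]-9,e[0][1]-22,e[0][0]+9,e[0][1]+4))); kc=cen(k)
    o=mask(C,(4,140,40),(19,255,255),r); print(n,np.round(e[0],1),np.round(e[1],1),e[2],c[2],'knob',kc[0].round(1),kc[1],kc[2],'orange',cen(o)[1:]); P.append(ray(C,*kc[0])); Q.append(ray(C,*e[0]))
print('knob tri',tri(P),'lid tri',tri(Q))
for n,C,z in (('scene',load('scene0'),0),('side',load('side0'),0)):
    F=S if n=='scene' else D; d=cv2.absdiff(C['img'],F['img']).max(2)>60
    for nm,r in (('pink',(350,305,395,368)),('lilac',(412,302,450,355))) if n=='scene' else (('pink',(404,136,432,182)),('lilac',(360,134,387,170))): x0,y0,x1,y1=r; print(nm,n,d[y0:y1,x0:x1].mean().round(3))
# can in bin: top edges & tilt via orange mask, upper portion above bin
for n,C,r in (('scene',S,(375,195,425,285)),('side',D,(310,110,360,185))):
    m=mask(C,(3,90,30),(24,255,255),r); cc=cen(m); ys=range(cc[2][1]+2,cc[2][3]-2,3); print(n,cc[2],[(y,np.nonzero(m[y])[0].min(),np.nonzero(m[y])[0].max()) for y in ys])
```

```text
37.15 [484.1 -52.1 247.6] [ 0.7 -0.3 -0.5]
scene [339.5 207.2] [24.6 47.1] 93.06643676757812 (np.int64(316), np.int64(195), np.int64(362), np.int64(219)) knob [337.2 190.4] 152 (np.int64(330), np.int64(185), np.int64(347), np.int64(195)) orange (282, (np.int64(318), np.int64(219), np.int64(359), np.int64(233)))
side [267.7 233.3] [39.3 63.2] 87.33198547363281 (np.int64(238), np.int64(215), np.int64(298), np.int64(252)) knob [267.2 219.6] 81 (np.int64(261), np.int64(216), np.int64(273), np.int64(223)) orange (418, (np.int64(243), np.int64(245), np.int64(296), np.int64(261)))
knob tri (array([639.80831545,   7.56346371, 103.52849564]), [np.float64(8.326693915997268), np.float64(8.326693915997243)]) lid tri (array([643.56907033,  -8.28225519,  53.44551204]), [np.float64(3.9604321579249473), np.float64(3.9604321579249784)])
pink scene 0.0
lilac scene 0.0
pink side 0.0
lilac side 0.102
scene (np.int64(375), np.int64(221), np.int64(424), np.int64(260)) [(223, np.int64(375), np.int64(379)), (226, np.int64(375), np.int64(382)), (229, np.int64(375), np.int64(387)), (232, np.int64(375), np.int64(392)), (235, np.int64(375), np.int64(396)), (238, np.int64(375), np.int64(400)), (241, np.int64(375), np.int64(404)), (244, np.int64(375), np.int64(408)), (247, np.int64(375), np.int64(413)), (250, np.int64(375), np.int64(417)), (253, np.int64(413), np.int64(421)), (256, np.int64(417), np.int64(424))]
side (np.int64(324), np.int64(159), np.int64(341), np.int64(176)) [(161, np.int64(327), np.int64(341)), (164, np.int64(324), np.int64(341)), (167, np.int64(324), np.int64(341)), (170, np.int64(324), np.int64(341)), (173, np.int64(324), np.int64(341))]
```

The lid tri height is in range. One last check: the lid's lower edge against where a fully home lid must project.

Run:
```python
from m import *
S,D=load('sceneF'),load('sideF')
t=np.linspace(0,2*np.pi,361)
for n,C,r in (('scene',S,(300,170,385,240)),('side',D,(225,190,315,262))):
    m=mask(C,(100,100,20),(128,255,255),r); b=cen(m)[2]
    xs=np.linspace(b[0]+6,b[2]-6,7).astype(int); low=[int(np.nonzero(m[:,x])[0].max()) for x in xs]
    print(n,low)
    for z in (37.5,49.5):
        p=np.array([proj(C,np.array([643.5+74*np.cos(a),-14+74*np.sin(a),z])) for a in t]); print(z,[round(float(p[np.abs(p[:,0]-x)<1.5][:,1].max()),1) for x in xs])
    o=mask(C,(4,140,40),(19,255,255),r); mid=int((b[0]+b[2])/2); y=np.nonzero(o[:,mid])[0]; q=[proj(C,np.array([643.5,-14+(-65 if n=='scene' else 65),z]))[1].round(1) for z in (0,37.5,49.5)]; print('orange col',y.min(),y.max(),q)
```

```text
scene [215, 217, 218, 219, 219, 218, 216]
37.5 [222.1, 224.2, 225.6, 226.1, 226.1, 225.5, 223.7]
49.5 [218.7, 220.7, 222.2, 222.8, 222.7, 222.1, 220.5]
orange col 226 233 [np.float64(232.9), np.float64(222.8), np.float64(219.4)]
side [247, 250, 252, 252, 251, 249, 245]
37.5 [249.0, 251.7, 253.0, 253.1, 252.3, 250.4, 246.7]
49.5 [244.8, 247.4, 248.5, 248.6, 247.9, 245.9, 242.4]
orange col 254 261 [np.float64(264.0), np.float64(250.4), np.float64(246.0)]
```

The side edge matches 37.5 mm evenly. In the scene view the orange starts at v = 226, as it should for a fully home lid.

```bash
python3 -c "
from rig import hand_in
print(hand_in())"
```

```text
the job is handed in; nothing more can be done
None
```

I handed the job in at about 37 s of robot time: both jars are upright in the tub with the lid snapped home, the spatula lies flat in the tray, the can stands upright in the bin, and the arm never went near the cups.

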